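# Find the loose bolt of the rib press and hold its cover open

## Robot

A 6-joint arm with a two-finger parallel gripper is mounted at the origin on the work surface. World frame = base frame: x ahead of the robot, y to its left, z up, the work surface at z = 0. Lengths are in mm, angles in rad, forces in N, time in s.
With the tool pointing down it reaches from about 325 to 775 mm from the base axis. Payload 9.3 kg.
Tool frame: the origin (TCP) lies at the very end of the fingers, on their centre line; the grasp point (between the pads) lies 19 mm behind it (env.grip_point_offset is the distance from the TCP to the grasp point, in mm); z points along the fingers, y is the line along which they close (so a half turn about z gives the same grasp; the last joint's range is limited). The gripper opens to 85 mm and grips with 20 to 120 N. Pads are 22 mm wide; open, the fingers measure 114 mm over their backs; the gripper's body (76 mm by 85 mm) begins 54 mm behind the grasp point. The pads swing forward as they close: fully open they stand 13 mm farther back than shut.
Start: joints at [1.024, 0.259, 0.021, 1.334, 0, 1.418], TCP at [211.036, 507.898, 231.279] pointing down, gripper open.
Joint ranges: [-3.04, 3.04], [-0.91, 1.82], [-1.04, 1.36], [-1.92, 1.95], [-1.52, 1.45], [-3.14, 3.14]. Speed limits (rad/s): [2.22, 2.22, 2.79, 3.14, 3.14, 3.14].

## Interface

Orientations are given as a rotation vector (axis times angle).
In Python, from cell import env gives the robot as it stands. The module is installed in compiled form; this text tells all that it offers.
- The arm moves only by the shell command python3 -m pendant 'ROWS' [FORCE]. ROWS is JSON, one flat list of numbers, 5 for each row, row after row: the closure, from 0 (fully open) to 1 (shut), then the shift along the tool's x, y, z each as a share of 25 mm, from -1 to 1, then the turn about the tool's z as a share of 0.12 rad, from -1 to 1. A call has 1 to 5 rows; each row shifts and turns the commanded pose from where the row before left it, along the tool's axes as they then stand; what a row does not reach is not made up. A row lasts 1/12 s, in which the tool goes at most 41.7 mm and 7.16 degrees, less where a joint would pass 70% of its speed; a pose out of reach is approached as far as the arm can. A call with a number of a shift or a turn outside -1 to 1 is refused whole. A call with a gripper value outside its range is refused whole. The fingers move at their own pace and stop on an object; FORCE is the grip in N (left out, the last holds). Time passes only in rows, so rows that do not move let the fingers close. It gives the time, the measured TCP pose, the force, the opening and the grip force at its end, in the units of the state.
- env.get_state(): the state, without advancing time (a new reading comes with each control period).
- env.capture(name): name is "scene" or "top" or "wrist"; returns (picture, depth): 420x560x3 uint8, red, green, blue; 420x560 float32, mm along the optical axis (not along the pixel's ray), 0 where there is no reading.
- env.camera_model(name): a dict with "fx", "fy", "cx", "cy" (pixels), "k1" (the pictures are not rectified: a ray, as slopes to the right and down, at radius r is drawn at 1 + k1 r^2 times it, then the intrinsics apply), "extrinsics" (4x4, takes a point from world to camera coordinates). Camera axes: x right, y up, looking along -z (the intrinsics and any distortion apply to the point x, -y, -z); pixel columns grow to the right and rows downward; lengths in mm; the calibration is good to about 2 mm. A picture is of the moment at which its call begins: read the wrist's pose just before it. camera_model takes no time and is no camera call; for the wrist camera it gives the pose at the moment of the call.
- env.finish_job(): hands the job in; it is judged then, once.
The state is a dict: "time_s": time; "joint_pos": joint angles; "dq": joint speeds; "effort": joint torques, N m; "ee_pos": TCP position; "tcp_rot": TCP orientation; "wrist_force": force on the tool from outside, world axes, zero at the start; "torque": the same for the moment, N m; "grip_width": finger opening in mm; "grip_force": force on a finger pad.
Only numpy, scipy, OpenCV 4.12 (cv2) and the standard library are available. Lean on these libraries where they do the work, as an engineer would, in place of code of your own. Each camera call takes 0.05 s, during which the arm holds its last target. There are 200 camera calls.

## Task

First take the gauge from its rest and push its blade fully home into the gap at the end of the rib press, and leave it there to keep the jaws set. Then tap the press's three bolts from above to find the loose one, the one that sinks and stays down, and lift the hinged cover in front of that bolt by its tongue to about 45 degrees, so that its lock nut can be reached: finish while still holding the cover up there. Leave the other two covers shut, and do not disturb the other things on the bench.

Things in the scene. Friction and masses are not known exactly. Their poses are not given: they have to be found in the camera images.
- press: Rib press, a fixed beech block, origin on the table: x -50 to +60 mm, y -180 to +200 mm, 60 mm high. Its long side with the covers' tongues (-x) looks towards the robot. Three bolts stand in a row along y at x = +35 mm; in front of each (-x) lies its hinged cover; the gauge gap is in the left end (+y). It stands and is turned (up to 0.25 rad) differently at each start.
- gap (a point): Centre of the mouth of the gauge gap, in the press's top face (60 mm above the table), between press body and end jaw. The gap is 40 mm long along the press's x, 8 mm wide along its y, 35 mm deep, its rim chamfered by 1.5 mm. Axes as the press's.
- gauge: Loose gauge, 60 to 130 g, upright in the slot of its rest: steel blade 34 (x) by 5 (y) mm, 28 mm long, the lowest 8 mm only 28 by 3 mm; wooden handle above, 36 (x) by 18 (y) by 50 mm high, its underside the shoulder that stops the blade at its set depth. Origin: the blade's lower end, z up. Home, the shoulder rests on the press, the origin 28 mm below gap; either way round.
- gauge_grip (a point): Point in the middle of the gauge's handle, 58 mm above the lower end of the blade, 20 mm below the handle's top; grip across the 18 mm (along the gauge's y).
- rest: Dark wooden rest of the gauge, fixed: 80 mm (x) by 70 mm (y) by 45 mm high, with a slot 40 by 9 mm along its x that holds the blade; the gauge must be lifted at least 30 mm to be clear of it. Origin under its centre.
- bolt_1 (a joint): How far this bolt (farthest from the gap, at the press's y = -130 mm) has sunk, in m: 0 at the start. A tight bolt gives less than 2 mm when pushed down with 8 to 25 N; the loose one slides down 7 mm against about 4 N of friction and stays down. Which of the three is loose is drawn at each start and cannot be seen.
- bolt_1_top (a point): Centre of the top of that bolt's round steel head (20 mm across, 12 mm high), 20 mm above the press's top (80 mm above the table) until it sinks. It moves with the bolt.
- bolt_2 (a joint): How far this bolt (the middle one, at the press's y = -30 mm) has sunk, in m: 0 at the start. A tight bolt gives less than 2 mm when pushed down with 8 to 25 N; the loose one slides down 7 mm against about 4 N of friction and stays down. Which of the three is loose is drawn at each start and cannot be seen.
- bolt_2_top (a point): Centre of the top of that bolt's round steel head (20 mm across, 12 mm high), 20 mm above the press's top (80 mm above the table) until it sinks. It moves with the bolt.
- bolt_3 (a joint): How far this bolt (nearest the gap, at the press's y = +70 mm) has sunk, in m: 0 at the start. A tight bolt gives less than 2 mm when pushed down with 8 to 25 N; the loose one slides down 7 mm against about 4 N of friction and stays down. Which of the three is loose is drawn at each start and cannot be seen.
- bolt_3_top (a point): Centre of the top of that bolt's round steel head (20 mm across, 12 mm high), 20 mm above the press's top (80 mm above the table) until it sinks. It moves with the bolt.
- cover_1 (a joint): Opening of the hinged steel cover of bolt 1, in rad: 0 shut and flat, up to 1.3. It lifts at the side towards the robot (-x of the press) and falls shut when let go; about 2 to 3 N at the tongue lift it. Plate 45 mm (x) by 56 mm (y) by 4 mm. Its hinge axis runs along the press's y at the press's x = 0, 63 mm above the table.
- cover_1_tongue (a point): Point to grip on that cover's tongue, a bar 12 mm wide (press's y) and 8 mm thick that sticks out 45 mm from the cover's free edge in its plane, 66 mm above the table when shut. The point is 16 mm from the end, 24 mm in front of the press's face, 74 mm to -x of the hinge axis and 3 mm above it. Pinched across its 12 mm, it can turn between the fingers as the cover opens.
- cover_2 (a joint): Opening of the hinged steel cover of bolt 2, in rad: 0 shut and flat, up to 1.3. It lifts at the side towards the robot (-x of the press) and falls shut when let go; about 2 to 3 N at the tongue lift it. Plate 45 mm (x) by 56 mm (y) by 4 mm. Its hinge axis runs along the press's y at the press's x = 0, 63 mm above the table.
- cover_2_tongue (a point): Point to grip on that cover's tongue, a bar 12 mm wide (press's y) and 8 mm thick that sticks out 45 mm from the cover's free edge in its plane, 66 mm above the table when shut. The point is 16 mm from the end, 24 mm in front of the press's face, 74 mm to -x of the hinge axis and 3 mm above it. Pinched across its 12 mm, it can turn between the fingers as the cover opens.
- cover_3 (a joint): Opening of the hinged steel cover of bolt 3, in rad: 0 shut and flat, up to 1.3. It lifts at the side towards the robot (-x of the press) and falls shut when let go; about 2 to 3 N at the tongue lift it. Plate 45 mm (x) by 56 mm (y) by 4 mm. Its hinge axis runs along the press's y at the press's x = 0, 63 mm above the table.
- cover_3_tongue (a point): Point to grip on that cover's tongue, a bar 12 mm wide (press's y) and 8 mm thick that sticks out 45 mm from the cover's free edge in its plane, 66 mm above the table when shut. The point is 16 mm from the end, 24 mm in front of the press's face, 74 mm to -x of the hinge axis and 3 mm above it. Pinched across its 12 mm, it can turn between the fingers as the cover opens.
- plane: Bystander to leave alone: small brass finger plane. Origin under its centre.
- spool_clamp: Bystander to leave alone: wooden spool clamp, standing. Origin under its centre.
- glue_jar: Bystander to leave alone: amber glass jar with a metal lid. Origin under its centre.
- chisel: Bystander to leave alone: slim wooden-handled tool, 200 mm, lying. Origin under its centre.
- billet: Bystander to leave alone: wood billet 160 by 50 by 35 mm. Origin under its centre.
- rosin: Bystander to leave alone: amber rosin block 50 by 35 by 22 mm, lying between press and robot. Origin under its centre.
- scraper: Bystander to leave alone: flat steel scraper 110 by 55 mm. Origin under its centre.
Not all that is in view belongs to the job. What is shaped like the gauge but red or yellow is not meant.

How it is judged (in metres and radians):
On the way, in this order (a step that is already met when the one before it is completed fails the run):
1. the gauge is fully home in the gap and let go (z of gauge in the frame of gap between -0.031 and -0.025 m and horizontal distance between gauge and gap below 0.006 m and angle between gauge's own z axis and vertical below 0.12 rad and contact force between the fingers and gauge below 0.1 N), for 0.2 s.
2. the loose bolt has been tapped down (value of joint any of bolt_1, bolt_2, bolt_3 above 0.004 m), for 0.2 s.
At the end, for the whole second after the job is handed in: The fingers hold the cover of the sunk (loose) bolt still at 0.6 rad (35 degrees) or more, the other two covers are shut (under 0.15 rad), and the gauge is still home in the gap: shoulder within 3 mm of the press's top, within 6 mm of the gap's centre, upright within 0.12 rad (z of gauge in the frame of gap between -0.031 and -0.025 m and horizontal distance between gauge and gap below 0.006 m and angle between gauge's own z axis and vertical below 0.12 rad and ((value of joint bolt_1 above 0.004 m and value of joint cover_1 above 0.6 rad and velocity of joint cover_1 between -0.15 and 0.15 rad/s and contact force between the fingers and cover_1 above 0.3 N and value of joint each of cover_2, cover_3 below 0.15 rad) or (value of joint bolt_2 above 0.004 m and value of joint cover_2 above 0.6 rad and velocity of joint cover_2 between -0.15 and 0.15 rad/s and contact force between the fingers and cover_2 above 0.3 N and value of joint each of cover_1, cover_3 below 0.15 rad) or (value of joint bolt_3 above 0.004 m and value of joint cover_3 above 0.6 rad and velocity of joint cover_3 between -0.15 and 0.15 rad/s and contact force between the fingers and cover_3 above 0.3 N and value of joint each of cover_1, cover_2 below 0.15 rad))); the arm keeps its last pose, push and grip.
It fails at once if the cover of a bolt that has not been found loose is lifted (over 0.25 rad) ((value of joint cover_1 above 0.25 rad and value of joint bolt_1 below 0.003 m) or (value of joint cover_2 above 0.25 rad and value of joint bolt_2 below 0.003 m) or (value of joint cover_3 above 0.25 rad and value of joint bolt_3 below 0.003 m)).
It fails at once if a bystander is moved by more than 30 mm (distance of any of plane, spool_clamp, glue_jar, chisel, billet, rosin, scraper from where it was at the start of the episode above 0.03 m).
It also fails if it takes over 58 s, if anything falls off the work surface, if the arm or the gripper's body presses on something with over 40 N, if the wrist force passes 120 N, or if a joint passes its speed limit or range.

## Working session

There is one attempt and no reset: what is moved stays moved. The work goes in short steps, Python scripts to look and compute and a shell command to move; the robot and the scene stay as the last step left them, time stands still between calls to the robot, and variables do not carry over. Pictures are saved under pics/ and viewed, at most 10 in all, crops included, and the job is handed in when it is done.

```bash
mkdir -p pics; cat > h.py <<'E'
import numpy as np, cv2
from cell import env
from scipy.spatial.transform import Rotation as R
def cap(n):
    m=env.camera_model(n); im,d=env.capture(n); return im,d,m
def norm(m,u,v):
    K=np.array([[m['fx'],0,m['cx']],[0,m['fy'],m['cy']],[0,0,1.]])
    p=np.array([[np.ravel(u),np.ravel(v)]],float).transpose(0,2,1).reshape(-1,1,2)
    return cv2.undistortPoints(p,K,np.array([m['k1'],0,0,0,0.])).reshape(-1,2)
def pts(m,u,v,d):
    s=norm(m,u,v); d=np.ravel(d); c=np.c_[s[:,0]*d,-s[:,1]*d,-d]
    T=np.linalg.inv(m['extrinsics']); return c@T[:3,:3].T+T[:3,3]
def plane(m,u,v,z):
    s=norm(m,u,v); T=np.linalg.inv(m['extrinsics']); r=np.c_[s[:,0],-s[:,1],-np.ones(len(s))]@T[:3,:3].T
    o=T[:3,3]; return o+r*((z-o[2])/r[:,2])[:,None]
def cloud(m,d):
    v,u=np.mgrid[:420,:560]; return pts(m,u,v,d).reshape(420,560,3)
def save(n,im): cv2.imwrite('pics/'+n,im[:,:,::-1])
E
python3 - <<'E'
from h import *
s=env.get_state(); print({k:np.round(v,3).tolist() for k,v in s.items()}, env.grip_point_offset)
print(R.from_rotvec(s['tcp_rot']).as_matrix().round(3))
for n in('top','scene'):
    im,d,m=cap(n); save(n+'0.png',im); np.savez(n+'0.npz',im=im,d=d,**m)
E
```

```text
{'time_s': 0.0, 'joint_pos': [1.024, 0.259, 0.021, 1.334, 0.0, 1.418], 'dq': [0.0, -0.001, -0.0, 0.001, -0.001, 0.002], 'effort': [-0.0, -55.564, 34.453, 0.014, -0.0, 0.0], 'ee_pos': [210.898, 507.649, 230.676], 'tcp_rot': [-0.615, -3.08, 0.002], 'wrist_force': [0.16, -0.169, -0.57], 'torque': [-0.001, -0.012, 0.005], 'grip_force': 0.0, 'grip_width': 85.632} 18.700000000000003
[[-0.923  0.384 -0.001]
 [ 0.384  0.923 -0.001]
 [ 0.    -0.001 -1.   ]]
```

View pics/top0.png

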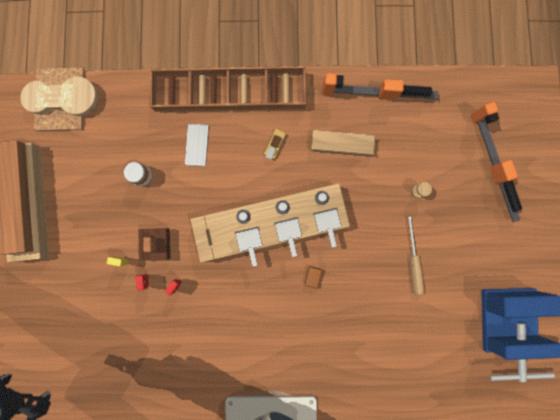

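View pics/scene0.png

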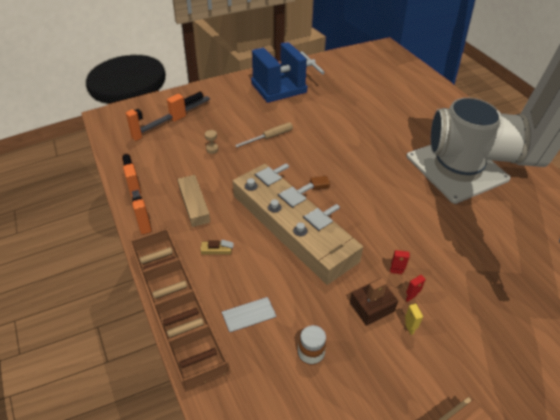

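The top view shows the press around (270,222), with bolts at (322,198), (283,207) and (243,216). The gap slot is at (209,238), the rest with the dark gauge handle at (154,244), the red and yellow decoys at (115–175,262–287), and the rosin at (314,277). The scene view agrees.

```bash
python3 - <<'E'
from h import *
for n in('top','scene'):
    f=np.load(n+'0.npz'); im,d=f['im'],f['d']; m={k:f[k] for k in('fx','fy','cx','cy','k1','extrinsics')}
    P=cloud(m,d); z=P[...,2]; ok=d>0
    print(n,m['fx'])
    lab=lambda a,b,box: [ (P[(l==i)&ok].mean(0).round(1).tolist(),int(st[i,4])) for (k,l,st,c) in [cv2.connectedComponentsWithStats(((z>a)&(z<b)&ok&box).astype(np.uint8))] for i in range(1,k) if st[i,4]>4]
    near=(P[...,0]>250)&(P[...,0]<700)&(P[...,1]>-250)&(P[...,1]<500)
    print('bolts',lab(73,90,near)); 
    mk=((z>50)&(z<90)&ok&near).astype(np.uint8); k,l,st,c=cv2.connectedComponentsWithStats(mk); i=1+np.argmax(st[1:,4])
    q=P[l==i]; print('press',q.shape,cv2.minAreaRect(q[:,:2].astype(np.float32)), np.median(q[:,2]))
    h=lab(85,110,near); print('gauge',h)
    for a,b in ((85,110),(38,50)):
        mk=((z>a)&(z<b)&ok&near).astype(np.uint8); k,l,st,c=cv2.connectedComponentsWithStats(mk)
        for i in range(1,k):
            if st[i,4]>25: q=P[l==i]; print(a,q.mean(0).round(1),st[i,4],cv2.minAreaRect(q[:,:2].astype(np.float32)))
E
```

```text
top 489.96387172904105
bolts [([684.9, 331.2, 75.7], 192), ([618.5, -134.6, 79.5], 52), ([595.9, -36.9, 79.5], 52), ([574.8, 60.5, 79.0], 52), ([521.6, 285.1, 78.6], 6), ([499.6, 282.8, 83.3], 9), ([466.3, 377.7, 77.2], 88), ([415.0, 314.8, 77.3], 97), ([402.6, 237.8, 77.2], 103)]
press (6994, 3) ((539.111328125, -8.685165405273438), (150.2343292236328, 381.34442138671875), 12.624347686767578) 60.66046621474834
gauge [([508.1, 290.5, 93.8], 116)]
85 [508.1 290.5  93.8] 116 ((508.7076110839844, 290.84375), (34.53853988647461, 18.047069549560547), 2.600450277328491)
38 [675.5 314.2  44.5] 57 ((676.12158203125, 315.3746643066406), (14.91057014465332, 46.17740249633789), 50.76221466064453)
38 [507.9 290.   44.4] 715 ((508.3129577636719, 292.1743469238281), (80.49293518066406, 70.44605255126953), 1.0646971464157104)
scene 492.0358479937032
bolts [([620.8, -132.1, 78.6], 42), ([598.6, -34.8, 78.0], 50), ([576.4, 62.2, 78.5], 53), ([405.5, 239.7, 77.0], 95), ([416.8, 317.8, 76.9], 99), ([515.1, 299.0, 82.1], 87), ([469.0, 381.6, 77.1], 130), ([683.8, 335.6, 75.0], 290)]
press (5400, 3) ((54
[... 339 characters left out ...]
25), (108.0482406616211, 395.5417175292969), 28.851476669311523)
38 [409.3 243.7  44.7] 47 ((408.2961730957031, 244.33392333984375), (4.4195051193237305, 34.600975036621094), 53.82802963256836)
38 [516.9 300.9  44.2] 726 ((508.9227294921875, 293.3591003417969), (82.8188247680664, 73.16751098632812), 2.607149124145508)
38 [422.6 322.1  43.5] 50 ((419.0560607910156, 323.2355651855469), (14.650262832641602, 36.14934539794922), 66.99842834472656)
38 [474.9 385.8  43.7] 52 ((474.8369445800781, 382.6014099121094), (14.787653923034668, 36.318382263183594), 15.933284759521484)
38 [685.1 357.4  45.1] 67 ((681.144775390625, 355.3300476074219), (37.1001091003418, 11.85725212097168), 14.081864356994629)
```

```bash
cat >> h.py <<'E'
def go(x,y,z,yaw=None):
    s=env.get_state(); M=R.from_rotvec(s['tcp_rot']).as_matrix(); p=s['ee_pos']
    a=np.arctan2(M[1,1],M[0,1]); dt=0 if yaw is None else -((yaw-a+np.pi/2)%np.pi-np.pi/2)
    # tool axes after turn
    M2=M@R.from_rotvec([0,0,dt]).as_matrix()
    print('t',round(s['time_s'],2),'pos',np.round(p,1),'yaw',round(a,3),'F',np.round(s['wrist_force'],1),'w',round(s['grip_width'],1),'gf',round(s['grip_force'],1))
    print('turn units',round(dt/.12,2),'shift units (after turn)',((M2.T@(np.array([x,y,z])-p))/25).round(2))
E
python3 -m pendant '[0,0,0,0,-0.9, 0,0,0,0,-0.9, 0,0,0,0,-0.9, 0,0,0,0,-0.9, 0,0,0,0,0]'
python3 -c "
from h import *
go(509,292,130,1.611)"
```

```text
time_s: 0.52
ee_pos: [210.9, 507.8, 230.9]
tcp_rot: [0.068, -3.14, 0.001]
wrist_force: [-1.0, -0.1, 0.1]
grip_width: 85.1
grip_force: 0.0
t 0.52 pos [210.9 507.8 230.9] yaw 1.614 F [-1.  -0.1  0.1] w 85.1 gf 0.0
turn units 0.02 shift units (after turn) [-11.57  -9.1    4.04]
```

```bash
python3 -m pendant '[0,-0.96,-0.76,0,0, 0,-0.96,-0.76,0,0, 0,-0.96,-0.76,0,0, 0,-0.96,-0.76,0,0, 0,-0.96,-0.76,0,0]' >/dev/null
python3 -m pendant '[0,-0.96,-0.76,0,0, 0,-0.96,-0.76,0,0, 0,-0.96,-0.76,0.5,0, 0,-0.96,-0.76,0.5,0, 0,-0.96,-0.76,0.5,0]' >/dev/null
python3 -m pendant '[0,-0.96,-0.76,0.5,0, 0,-0.96,-0.76,0.5,0, 0,0,0,0,0, 0,0,0,0,0]'
python3 - <<'E'
from h import *
go(509,292,130,1.611)
im,d,m=cap('wrist'); save('w1.png',im); np.savez('w1.npz',im=im,d=d,**m)
P=cloud(m,d); z=P[...,2]
for a,b in ((85,110),(38,50)):
    mk=((z>a)&(z<b)&(d>0)).astype(np.uint8); k,l,st,c=cv2.connectedComponentsWithStats(mk)
    for i in range(1,k):
        if st[i,4]>100: q=P[l==i]; print(a,q.mean(0).round(1),st[i],cv2.minAreaRect(q[:,:2].astype(np.float32)))
E
```

```text
time_s: 1.68
ee_pos: [508.2, 289.7, 167.4]
tcp_rot: [0.051, -3.139, 0.001]
wrist_force: [-0.0, -0.5, 0.2]
grip_width: 85.5
grip_force: 0.0
t 1.68 pos [508.2 289.7 167.4] yaw 1.603 F [-0.  -0.5  0.2] w 85.5 gf 0.0
turn units -0.07 shift units (after turn) [-0.04  0.09  1.5 ]
85 [505.3 293.6  94.7] [269 198  23  45 970] ((506.9060363769531, 293.89324951171875), (35.27265548706055, 17.477100372314453), 1.6311590671539307)
38 [405.8 247.   44.1] [215  69  24  37 101] ((406.2477111816406, 246.36387634277344), (1.7122917175292969, 34.177757263183594), 56.842185974121094)
38 [512.4 181.3  44.1] [142 152  41 110 630] ((515.7521362304688, 182.00149536132812), (110.15106964111328, 3.8221168518066406), 13.966830253601074)
38 [501.9 293.3  45.4] [ 242  161   76   83 4736] ((507.8866882324219, 293.60089111328125), (80.9480209350586, 70.09358215332031), 1.1742490530014038)
38 [644.6 599.2  44. ] [ 529  263   31  119 1167] ((641.4063720703125, 599.544921875), (153.34246826171875, 5.73835563659668), 5.827239513397217)
38 [667.4 330.9  45.1] [285 330  48  29 486] ((674.7219848632812, 332.15167236328125), (31.999046325683594, 55.078670501708984), 8.583206176757812)
```

View pics/w1.png

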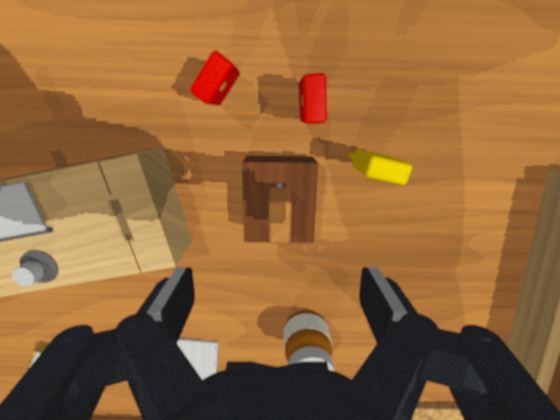

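The wrist view shows the gauge in the rest at (280,220) between the open fingers, and the gap slot at about (122,220) on the press end.

```bash
python3 - <<'E'
from h import *
a=.2204; ex=np.array([np.cos(a),np.sin(a)]); ey=np.array([-ex[1],ex[0]])
b=np.array([[619.65,-133.35],[597.25,-35.85],[575.6,61.35]])
o=(b-35*ex-np.outer([-130,-30,70],ey)); print(o); o=o.mean(0); print('origin',o)
for n in('top0','scene0','w1'):
    f=np.load(n+'.npz'); im,d=f['im'],f['d']; m={k:f[k] for k in('fx','fy','cx','cy','k1','extrinsics')}
    v,u=np.mgrid[:420,:560]; P=plane(m,u,v,60.).reshape(420,560,3)[...,:2]-o
    X,Y=P@ex,P@ey; g=cv2.cvtColor(im,cv2.COLOR_RGB2GRAY)
    box=(abs(X-5)<48)&(Y>100)&(Y<192); t=np.median(g[box])
    mk=(box&(g<0.6*t)).astype(np.uint8); k,l,st,c=cv2.connectedComponentsWithStats(mk)
    for i in range(1,k):
        if st[i,4]>8: s=l==i; print(n,t,st[i],'mean',X[s].mean().round(1),Y[s].mean().round(1),'x',np.percentile(X[s],[2,98]).round(1),'y',np.percentile(Y[s],[2,98]).round(1))
    sc=(cloud(m,d)[...,:2]-o); z=cloud(m,d)[...,2]; q=sc[(abs(z-60)<4)&(d>0)]; qx,qy=q@ex,q@ey
    k=(qx>-55)&(qx<65)&(qy>-190)&(qy<215); print('press extents',np.percentile(qx[k],[1,99]),np.percentile(qy[k],[.5,99.5]))
E
python3 -m pendant '[0,0.05,0.06,1,0.05, 0,0,0,1,0, 0,0,0,1,0, 0,0,0,1,0, 0,0,0,0.4,0]' 60
```

```text
[[557.07605182 -14.14638844]
 [556.53804828 -14.22739638]
 [556.75004474 -14.60840432]]
origin [556.78804828 -14.32739638]
top0 180.0 [207 229   5  16  33] mean 4.1 164.5 x [-13.1  22. ] y [162.1 167.1]
press extents [-50.17870925  57.96165271] [-179.92077467  197.9220524 ]
press extents [-49.31782108  60.28763667] [-179.3007806   200.23889304]
w1 173.0 [102 173   9  21  34] mean -33.0 165.5 x [-41.9 -24.6] y [164.8 166.3]
w1 173.0 [110 200  12  15 121] mean -10.8 166.0 x [-17.   -4.3] y [162.1 170. ]
w1 173.0 [126 233   5   7  28] mean 19.0 166.6 x [15.7 21.8] y [164.5 168.9]
press extents [-51.41193469  56.55974874] [ 25.35060522 200.87996475]
time_s: 2.15
ee_pos: [504.1, 293.0, 56.5]
tcp_rot: [0.05, -3.138, 0.001]
wrist_force: [-0.1, 0.3, -0.5]
grip_width: 85.1
grip_force: 0.0
```

```bash
python3 -m pendant '[0,-0.12,0,0,0, 0,0,0,0,0]'; python3 -m pendant '[0.6,0,0,0,0, 1,0,0,0,0, 1,0,0,0,0, 1,0,0,0,0, 1,0,0,0,0]' 60;python3 -m pendant '[1,0,0,0,0, 1,0,0,0,0, 1,0,0,0,0]' 60
```

```text
time_s: 2.32
ee_pos: [509.5, 293.4, 59.7]
tcp_rot: [-0.051, 3.141, 0.0]
wrist_force: [0.1, -0.4, -0.6]
grip_width: 85.8
grip_force: 0.0
time_s: 2.73
ee_pos: [509.4, 292.6, 59.3]
tcp_rot: [-0.05, 3.14, 0.0]
wrist_force: [-0.8, 0.2, 0.3]
grip_width: 25.6
grip_force: 0.0
time_s: 2.98
ee_pos: [509.4, 292.7, 59.3]
tcp_rot: [-0.05, 3.141, 0.0]
wrist_force: [-1.3, -0.2, 4.4]
grip_width: 17.3
grip_force: 58.8
```

```bash
python3 -m pendant '[1,0,0,-0.5,0, 1,0,0,-1,0, 1,0,0,-1,0, 1,0,0,-1,0, 1,0,0,-0.5,0]' >/dev/null;python3 -m pendant '[1,0,0,0,-0.83, 1,0,0,0,-0.82, 1,0,0,0,0, 1,0,0,0,0]'
cat >> h.py <<'E'
a0=.2204; ex=np.array([np.cos(a0),np.sin(a0)]); ey=np.array([-ex[1],ex[0]]); o=np.array([556.8,-14.3])
def W(x,y): return o+x*ex+y*ey
E
python3 - <<'E'
from h import *
g=W(5,165); print('gap',g); go(*g,125,1.571+a0)
im,d,m=cap('wrist'); np.savez('w2.npz',im=im,d=d,**m); save('w2.png',im)
E
```

```text
time_s: 3.73
ee_pos: [509.0, 292.5, 158.4]
tcp_rot: [0.356, -3.121, 0.0]
wrist_force: [0.7, -0.4, -1.5]
grip_width: 17.4
grip_force: 58.4
gap [525.60675624 147.80176293]
t 3.73 pos [509.  292.5 158.4] yaw 1.798 F [ 0.7 -0.4 -1.5] w 17.4 gf 58.4
turn units 0.05 shift units (after turn) [ 0.62 -5.79  1.34]
```

View pics/w2.png

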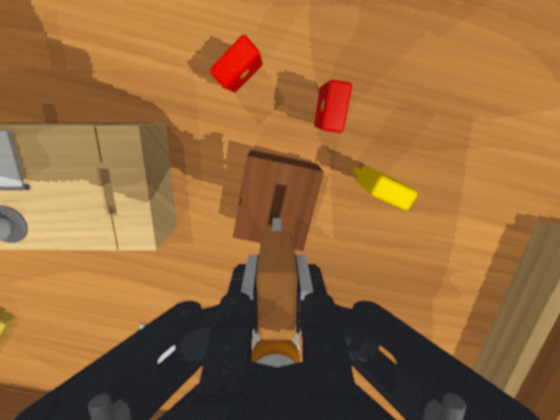

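Gauge held upright, with the blade end at (277,222). The gap slot is visible at about (109,195).

```bash
cat > m2.py <<'E'
from h import *
import sys
f=np.load(sys.argv[1]); im,d=f['im'],f['d']; m={k:f[k] for k in('fx','fy','cx','cy','k1','extrinsics')}
s=env.get_state(); M=R.from_rotvec(s['tcp_rot']).as_matrix(); p=s['ee_pos']
P=cloud(m,d); L=(P-p)@M  # tool coords
sel=(d>0)&(abs(L[...,1])<14)&(L[...,2]>-45)&(L[...,2]<60)&(abs(L[...,0])<30); sel[330:]=0
q=L[sel]; 
for a in range(-40,60,10):
    k=q[(q[:,2]>a)&(q[:,2]<=a+10)]
    if len(k)>5: print(a,len(k),'x95',np.percentile(k[:,0],[5,50,95]).round(1),'y',np.percentile(k[:,1],[3,50,97]).round(1))
v,u=np.mgrid[:420,:560]; Q=plane(m,u,v,60.).reshape(420,560,3)[...,:2]-o
X,Y=Q@ex,Q@ey; g=cv2.cvtColor(im,cv2.COLOR_RGB2GRAY)
mk=((abs(X-5)<35)&(Y>154)&(Y<178)&(g<85)).astype(np.uint8)
k,l,st,c=cv2.connectedComponentsWithStats(mk)
for i in range(1,k):
    if st[i,4]>8: t=l==i; print('gap',st[i],X[t].mean().round(1),Y[t].mean().round(1),np.percentile(X[t],[2,98]).round(1),np.percentile(Y[t],[2,98]).round(1))
z=P[...,2];q=(P[...,:2]-o)[(abs(z-60)<3)&(d>0)]; qx,qy=q@ex,q@ey
k=(qx>-60)&(qx<70)&(qy>100)&(qy<215); print('press x',np.percentile(qx[k],[.5,99.5]),'y',qy[k].max()); 
r=cv2.minAreaRect(q[k].astype(np.float32)); print(r)
for yy in range(100,200,20):
    t=k&(abs(qy-yy)<10); print(yy,qx[t].min().round(1),qx[t].max().round(1))
E
python3 m2.py w2.npz
```

```text
-40 3138 x95 [-7.   8.4 19.4] y [-10.1   1.6  12.1]
-30 601 x95 [11.8 19.1 20.1] y [-12.7   0.3  13.2]
-20 495 x95 [11.9 19.2 19.9] y [-12.6   0.2  13.1]
-10 353 x95 [11.9 19.3 19.9] y [-12.3   1.1  13. ]
0 223 x95 [17.9 19.4 19.9] y [-6.3  1.6 10.1]
10 56 x95 [18.2 18.7 19.5] y [-6.   1.9  8.6]
20 46 x95 [18.2 18.5 18.9] y [-0.3  1.9  4. ]
30 15 x95 [18.1 18.4 18.6] y [-0.4  1.5  4.1]
press x [-51.89537358  57.42328383] y 201.54496960319682
((-29.955589294433594, 147.79176330566406), (111.35652923583984, 101.52285766601562), 12.60661792755127)
100 -52.4 57.3
120 -52.4 57.7
140 -52.4 58.5
160 -52.6 58.8
180 -51.9 58.4
```

```bash
python3 -c "
from h import *
go(*W(4.3,165),122,1.571+a0)"
python3 -m pendant '[1,0.12,-0.95,0,0.05, 1,0.12,-0.96,0,0, 1,0.12,-0.96,0,0, 1,0.12,-0.96,0,0, 1,0.12,-0.96,0,0]' >/dev/null
python3 -m pendant '[1,0.06,-1,0.5,0, 1,0,0,0.5,0, 1,0,0,0.4,0, 1,0,0,0,0, 1,0,0,0,0]'
python3 - <<'E'
from h import *
go(*W(4.3,165),122,1.571+a0)
im,d,m=cap('wrist'); np.savez('w3.npz',im=im,d=d,**m); save('w3.png',im)
E
python3 m2.py w3.npz
```

```text
t 3.78 pos [509.  292.5 158.4] yaw 1.798 F [-0.2  0.5 -0.3] w 17.4 gf 58.4
turn units 0.05 shift units (after turn) [ 0.65 -5.79  1.46]
time_s: 4.62
ee_pos: [525.1, 148.3, 123.3]
tcp_rot: [0.35, -3.121, -0.0]
wrist_force: [0.3, -0.1, -1.4]
grip_width: 17.3
grip_force: 58.8
t 4.62 pos [525.1 148.3 123.3] yaw 1.794 F [ 0.3 -0.1 -1.4] w 17.3 gf 58.8
turn units 0.02 shift units (after turn) [ 0.01 -0.02  0.05]
-40 3114 x95 [-6.7  8.5 19.6] y [-10.3   1.5  12. ]
-30 624 x95 [12.1 19.5 20.3] y [-12.7   0.2  13.2]
-20 490 x95 [12.2 19.6 20.3] y [-12.8   0.1  13.2]
-10 375 x95 [12.2 19.6 20.3] y [-12.4   0.5  13. ]
0 230 x95 [18.3 19.8 20.3] y [-6.5  1.5 10. ]
10 64 x95 [18.6 19.2 20. ] y [-6.   1.8  8.5]
20 47 x95 [18.6 19.  19.2] y [-0.4  2.1  3.9]
30 16 x95 [18.5 18.9 19.2] y [-0.5  1.8  4. ]
gap [260 232  31  37 620] 21.6 167.3 [ 8.6 39.3] [155.1 177.4]
press x [-51.95982997  55.51804118] y 200.946248795778
((-30.061119079589844, 147.44580078125), (110.75614929199219, 100.96187591552734), 12.683320999145508)
100 -52.3 57.7
120 -52.3 58.3
140 -52.2 45.8
160 -52.5 27.4
180 -52.3 27.4
```

View pics/w3.png

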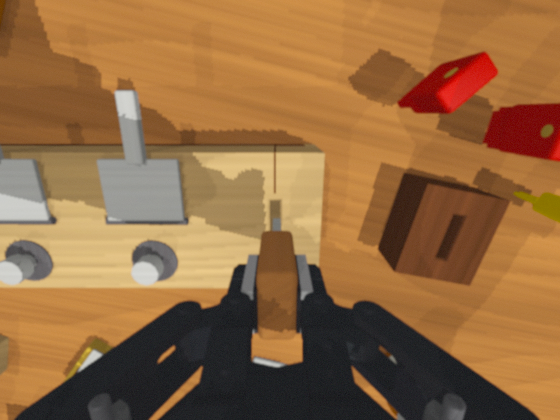

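Blade tip at (277,222), directly above the slot whose near end shows at (275,202). I'll check the lateral offset.

```bash
python3 - <<'E'
from h import *
f=np.load('w3.npz'); im,d=f['im'],f['d']; m={k:f[k] for k in('fx','fy','cx','cy','k1','extrinsics')}
g=cv2.cvtColor(im,cv2.COLOR_RGB2GRAY)
for r in (180,197,202,207,213,217,221,225): print(r,g[r,262:294].tolist(), d[r,262:294:4].round(0).tolist())
for u,v in((275,180),(275.5,205),(270.5,205),(280.5,205),(275.5,200)):
    q=plane(m,u,v,60.)[0,:2]-o; print(u,v,q@ex,q@ey)
E
```

```text
180 [140, 149, 168, 187, 191, 192, 191, 192, 192, 192, 187, 167, 130, 139, 177, 190, 191, 190, 191, 191, 191, 190, 190, 191, 191, 191, 189, 191, 189, 189, 189, 189] [210.0, 211.0, 211.0, 209.0, 210.0, 210.0, 211.0, 210.0]
197 [136, 153, 175, 185, 187, 185, 185, 185, 185, 185, 185, 183, 184, 184, 183, 183, 184, 183, 182, 182, 183, 184, 185, 184, 185, 184, 184, 183, 181, 178, 177, 177] [215.0, 215.0, 215.0, 215.0, 214.0, 214.0, 214.0, 214.0]
202 [158, 179, 190, 191, 190, 185, 175, 153, 122, 108, 106, 108, 107, 108, 108, 107, 104, 116, 137, 159, 178, 187, 190, 191, 190, 190, 189, 186, 182, 183, 182, 183] [215.0, 215.0, 251.0, 252.0, 252.0, 215.0, 215.0, 215.0]
207 [134, 139, 154, 176, 181, 177, 167, 146, 117, 106, 105, 104, 104, 105, 106, 104, 103, 111, 132, 154, 170, 180, 182, 183, 182, 182, 182, 182, 180, 177, 176, 174] [216.0, 216.0, 251.0, 255.0, 254.0, 218.0, 217.0, 216.0]
213 [134, 137, 137, 150, 171, 176, 169, 149, 118, 104, 103, 103, 103, 104, 105, 103, 104, 110, 128, 152, 172, 182, 184, 183, 184, 184, 182, 179, 175, 175, 176, 176] [218.0, 219.0, 253.0, 254.0, 255.0, 218.0, 218.
[... 212 characters left out ...]
18.0, 219.0, 219.0]
221 [139, 146, 166, 181, 185, 182, 174, 155, 124, 106, 109, 115, 120, 118, 118, 118, 117, 122, 133, 154, 170, 176, 180, 179, 181, 180, 179, 177, 175, 174, 178, 186] [220.0, 220.0, 252.0, 183.0, 185.0, 221.0, 0.0, 221.0]
225 [134, 135, 136, 148, 167, 176, 171, 156, 126, 105, 110, 119, 119, 118, 117, 119, 118, 118, 131, 152, 171, 177, 174, 177, 174, 176, 175, 175, 175, 174, 174, 176] [0.0, 221.0, 252.0, 177.0, 177.0, 222.0, 221.0, 221.0]
275 180 -32.52947525377471 166.23538623434573
275.5 205 -13.531965823020553 166.61874887898367
270.5 205 -13.523544935461839 162.8948842777254
280.5 205 -13.540397598019275 170.34261771716027
275.5 200 -17.419214044443088 166.61436031618248
```

```bash
python3 -m pendant '[1,0,0,0.5,0, 1,0,0,0.5,0, 1,0,0,0.3,0, 1,0,0,0.2,0, 1,0,0,0,0]'; python3 -m pendant '[1,0,0,0.2,0, 1,0,0,0.1,0, 1,0,0,0,0]'
```

```text
time_s: 5.08
ee_pos: [525.1, 148.2, 85.8]
tcp_rot: [0.352, -3.121, -0.0]
wrist_force: [0.4, 0.4, -1.6]
grip_width: 17.6
grip_force: 60.0
time_s: 5.33
ee_pos: [525.3, 147.9, 78.5]
tcp_rot: [0.352, -3.121, -0.0]
wrist_force: [-0.8, 0.5, -1.6]
grip_width: 17.4
grip_force: 60.0
```

```bash
python3 -m pendant '[1,0,0,0.12,0, 1,0,0,0.1,0, 1,0,0,0,0]'; python3 -m pendant '[1,0,0,0.06,0, 1,0,0,0,0]'
```

```text
time_s: 5.58
ee_pos: [525.7, 147.9, 74.2]
tcp_rot: [-0.351, 3.12, 0.0]
wrist_force: [-3.1, -0.8, 9.1]
grip_width: 17.4
grip_force: 61.3
time_s: 5.75
ee_pos: [525.8, 147.9, 74.2]
tcp_rot: [-0.351, 3.119, -0.0]
wrist_force: [-7.9, -1.6, 23.9]
grip_width: 17.2
grip_force: 63.7
```

```bash
python3 -m pendant '[1,0,0,-0.05,0, 0.4,0,0,0,0, 0.4,0,0,0,0, 0.4,0,0,0,0, 0.4,0,0,0,0]';python3 -m pendant '[0.4,0,0,-0.3,0, 0.4,0,0,-0.8,0, 0.4,0,0,-1,0, 0.4,0,0,-1,0, 0.4,0,0,0,0]'
python3 - <<'E'
from h import *
go(*W(35,70),110,1.571+a0)
im,d,m=cap('wrist'); save('w4.png',im)
P=cloud(m,d); q=P[(d>0)]; 
k=np.linalg.norm(q[:,:2]-W(3,166),axis=1)<30; z=q[k,2]; k2=z>85; r=q[k][k2]
print(len(r), np.percentile(r[:,2],[5,50,95])); t=(r[:,:2]-o); print((t@ex).min(),(t@ex).max(),(t@ey).min(),(t@ey).max())
E
```

```text
time_s: 6.17
ee_pos: [525.4, 147.8, 72.7]
tcp_rot: [0.351, -3.121, -0.0]
wrist_force: [-0.6, -0.3, -0.1]
grip_width: 51.3
grip_force: 0.0
time_s: 6.58
ee_pos: [527.5, 148.1, 155.5]
tcp_rot: [-0.351, 3.115, 0.0]
wrist_force: [0.7, -0.2, 0.2]
grip_width: 51.3
grip_force: 0.0
t 6.58 pos [527.5 148.1 155.5] yaw 1.795 F [ 0.7 -0.2  0.2] w 51.3 gf 0.0
turn units 0.03 shift units (after turn) [-1.11 -3.79  1.83]
17724 [110.36635362 237.51121202 251.58942562]
-16.678037715707127 20.799778325289203 136.71560266539709 195.62034819116613
```

View pics/w4.png

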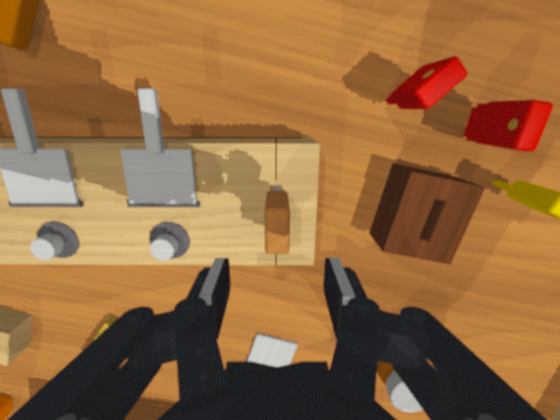

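The gauge stands upright and seated at (277,222), with both neighbouring covers shut. Next I tap the bolts, starting with bolt 3.

```bash
python3 -m pendant '[1,-0.27,-0.95,0,0, 1,-0.28,-0.95,0,0, 1,-0.28,-0.95,0,0, 1,-0.28,-0.95,0.6,0, 1,0,0,1,0]' >/dev/null; python3 -m pendant '[1,0,0,0.3,0, 1,0,0,0.3,0, 1,0,0,0.1,0, 1,0,0,0,0]'
python3 -c "
from h import *
go(*W(35,70),80,1.571+a0)"
```

```text
time_s: 7.38
ee_pos: [573.2, 62.0, 92.9]
tcp_rot: [0.353, -3.121, -0.0]
wrist_force: [1.0, 0.2, 0.4]
grip_width: -0.0
grip_force: 0.0
t 7.38 pos [573.2  62.   92.9] yaw 1.796 F [1.  0.2 0.4] w -0.0 gf 0.0
turn units 0.04 shift units (after turn) [-0.09 -0.03  0.52]
```

```bash
python3 -m pendant '[1,-0.09,0,0.2,0, 1,0,0,0.2,0, 1,0,0,0.1,0, 1,0,0,0,0]';  python3 -m pendant '[1,0,0,0.08,0, 1,0,0,0,0]'; python3 -m pendant '[1,0,0,0.06,0, 1,0,0,0,0]'
```

```text
time_s: 7.72
ee_pos: [575.7, 62.1, 80.2]
tcp_rot: [0.352, -3.122, -0.0]
wrist_force: [0.7, -0.1, 0.4]
grip_width: 0.1
grip_force: 0.0
time_s: 7.88
ee_pos: [575.9, 62.0, 78.6]
tcp_rot: [-0.352, 3.122, 0.0]
wrist_force: [-0.1, 0.3, 0.2]
grip_width: 0.1
grip_force: 0.0
time_s: 8.05
ee_pos: [575.9, 61.9, 77.1]
tcp_rot: [-0.351, 3.122, 0.0]
wrist_force: [-0.4, 0.4, 2.0]
grip_width: 0.2
grip_force: 0.7
```

```bash
python3 -m pendant '[1,0,0,0.06,0, 1,0,0,0,0]'; python3 -m pendant '[1,0,0,0.06,0, 1,0,0,0,0]';python3 -m pendant '[1,0,0,0.06,0, 1,0,0,0,0]'
```

```text
time_s: 8.22
ee_pos: [575.9, 61.9, 75.5]
tcp_rot: [-0.351, 3.122, 0.0]
wrist_force: [0.2, 1.8, 1.8]
grip_width: -0.2
grip_force: 0.9
time_s: 8.38
ee_pos: [575.9, 61.9, 73.9]
tcp_rot: [-0.351, 3.122, 0.0]
wrist_force: [0.3, 0.9, 1.5]
grip_width: -0.4
grip_force: 0.7
time_s: 8.55
ee_pos: [575.9, 61.9, 73.0]
tcp_rot: [-0.351, 3.121, -0.0]
wrist_force: [-1.2, 0.9, 8.0]
grip_width: 0.1
grip_force: 3.9
```

```bash
python3 -m pendant '[1,0,0,0.05,0, 1,0,0,0,0]'; python3 -m pendant '[1,0,0,-1,0, 1,0,0,-1,0, 0.6,1,0,-1,0, 0.6,1,0,0,0, 0.6,1,0,0,0]'
python3 -m pendant '[0.6,1,0,0,0, 0.6,0,0,0,0]'
python3 - <<'E'
from h import *
go(*W(-74,70),90,1.571+a0)
for n in('top','scene','wrist'):
    im,d,m=cap(n); P=cloud(m,d); 
    if n=='wrist': save('w5.png',im); np.savez('w5.npz',im=im,d=d,**m)
    for i,y in enumerate((-130,-30,70)):
        k=(d>0)&(np.linalg.norm(P[...,:2]-W(35,y),axis=2)<8)&(P[...,2]<95); k&=P[...,2]>66
        if k.sum()>3: print(n,i+1,k.sum(),np.median(P[k],0).round(1))
E
```

```text
time_s: 8.72
ee_pos: [576.0, 61.9, 72.9]
tcp_rot: [-0.351, 3.12, -0.0]
wrist_force: [-7.1, 0.3, 17.9]
grip_width: 0.0
grip_force: 9.4
time_s: 9.13
ee_pos: [502.6, 44.9, 147.1]
tcp_rot: [-0.351, 3.12, -0.001]
wrist_force: [0.3, 0.3, 0.2]
grip_width: 33.9
grip_force: 0.0
time_s: 9.3
ee_pos: [474.3, 39.2, 146.2]
tcp_rot: [0.351, -3.12, 0.0]
wrist_force: [0.0, 0.1, -0.9]
grip_width: 34.0
grip_force: 0.0
t 9.3 pos [474.3  39.2 146.2] yaw 1.795 F [ 0.   0.1 -0.9] w 34.0 gf 0.0
turn units 0.03 shift units (after turn) [ 0.2  -0.01  2.25]
top 1 34 [ 620.2 -133.9   79.3]
top 2 34 [597.2 -35.8  79. ]
top 3 31 [574.5  62.7  72.1]
scene 1 24 [ 620.2 -131.3   79. ]
scene 2 30 [599.1 -35.6  79.1]
scene 3 28 [575.5  60.9  72.4]
wrist 1 188 [ 618.6 -133.3   80.6]
wrist 3 195 [575.1  61.4  73.5]
```

View pics/w5.png

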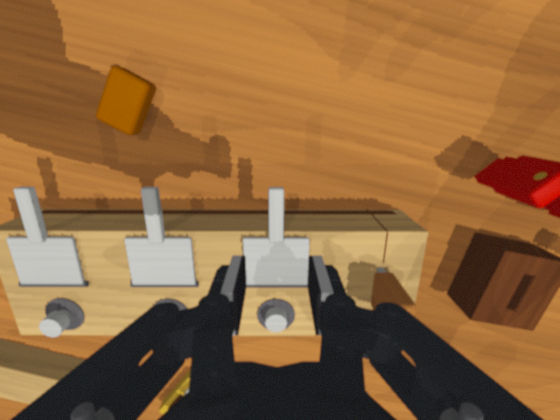

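Bolt 3 has sunk 7 mm, so it is the loose one. Its tongue at (276,215) is centred between the fingers, and all the covers are shut. Gripping tongue 3.

```bash
python3 -m pendant '[0.6,0.28,0,0.5,0, 0.6,0,0,1,0, 0.6,0,0,1,0, 0.6,0,0,0.7,0, 0.6,0,0,0.4,0]'; python3 -m pendant '[0.6,0,0,0.2,0, 0.6,0,0,0,0]'
python3 -c "
from h import *
go(*W(-76,70),49,1.571+a0)"
```

```text
time_s: 9.87
ee_pos: [471.6, 38.2, 53.9]
tcp_rot: [0.351, -3.119, -0.001]
wrist_force: [0.4, 1.0, 0.5]
grip_width: 33.7
grip_force: 0.0
time_s: 10.03
ee_pos: [471.7, 38.2, 50.0]
tcp_rot: [0.351, -3.12, -0.001]
wrist_force: [-0.3, 0.5, -0.4]
grip_width: 34.2
grip_force: 0.0
t 10.03 pos [471.7  38.2  50. ] yaw 1.795 F [-0.3  0.5 -0.4] w 34.2 gf 0.0
turn units 0.03 shift units (after turn) [0.18 0.01 0.04]
```

```bash
python3 -m pendant '[0.6,0.18,0,0,0, 1,0,0,0,0, 1,0,0,0,0, 1,0,0,0,0, 1,0,0,0,0]' 35
python3 -m pendant '[1,0,0,0,0, 1,0,0,0,0]' 
python3 -c "
from h import *
go(*W(-76,70),49,1.571+a0)
t0=np.arctan2(3,76); r=np.hypot(76,3)
for t in (0,.2,.4,.6,.7,.75,.8): print(t, 'tool x units from start',round((-76+r*np.cos(t+t0))/25-0,3),' z units',round((r*np.sin(t+t0)-3)/25,3))"
```

```text
time_s: 10.45
ee_pos: [467.6, 36.4, 51.9]
tcp_rot: [-0.35, 3.121, -0.003]
wrist_force: [-0.8, -4.4, 1.3]
grip_width: 11.0
grip_force: 36.2
time_s: 10.62
ee_pos: [467.5, 36.4, 51.9]
tcp_rot: [-0.35, 3.121, -0.002]
wrist_force: [-0.2, -4.5, 1.4]
grip_width: 11.2
grip_force: 36.2
t 10.62 pos [467.5  36.4  51.9] yaw 1.794 F [-0.2 -4.5  1.4] w 11.2 gf 36.2
turn units 0.03 shift units (after turn) [-0.    0.04  0.11]
0 tool x units from start 0.0  z units -0.0
0.2 tool x units from start -0.084  z units 0.602
0.4 tool x units from start -0.287  z units 1.174
0.6 tool x units from start -0.599  z units 1.696
0.7 tool x units from start -0.792  z units 1.93
0.75 tool x units from start -0.897  z units 2.04
0.8 tool x units from start -1.008  z units 2.144
```

```bash
python3 -m pendant '[1,-0.02,0,-0.3,0, 1,-0.06,0,-0.3,0, 1,-0.09,0,-0.29,0, 1,-0.11,0,-0.28,0, 1,0,0,0,0]' 
python3 -c "
from h import *
go(*(W(-76,70)+ex*.287*25),51.9+1.174*25,1.571+a0)"
```

```text
time_s: 11.03
ee_pos: [475.0, 38.1, 81.6]
tcp_rot: [-0.35, 3.12, -0.002]
wrist_force: [2.4, -5.7, -4.5]
grip_width: 10.9
grip_force: 35.1
t 11.03 pos [475.   38.1  81.6] yaw 1.795 F [ 2.4 -5.7 -4.5] w 10.9 gf 35.1
turn units 0.03 shift units (after turn) [0.02 0.04 0.01]
```

```bash
python3 -m pendant '[1,-0.14,0,-0.27,0, 1,-0.17,0,-0.25,0, 1,-0.14,0,-0.18,0, 1,-0.18,0,-0.2,0, 1,0,0,0,0]' 
python3 -m pendant '[1,0,0,0,0, 1,0,0,0,0, 1,0,0,0,0]' 
python3 - <<'E'
from h import *
go(*(W(-76,70)+ex*.95*25),51.9+2.09*25,1.571+a0)
im,d,m=cap('scene'); save('s2.png',im[120:320,200:460].repeat(2,0).repeat(2,1)); P=cloud(m,d); t=P[...,:2]-o; X,Y=t@ex,t@ey
for y in(-130,-30,70):
    k=(d>0)&(abs(Y-y)<24)&(X>-44)&(X<-8)&(P[...,2]>55)&(P[...,2]<110); print(y,k.sum(),'slope',np.arctan(np.polyfit(X[k],P[...,2][k],1)[0]).round(2))
E
```

```text
time_s: 11.45
ee_pos: [489.9, 41.5, 103.2]
tcp_rot: [-0.351, 3.122, -0.002]
wrist_force: [1.9, -6.8, -6.0]
grip_width: 11.3
grip_force: 34.8
time_s: 11.7
ee_pos: [489.6, 41.4, 102.9]
tcp_rot: [-0.35, 3.122, -0.002]
wrist_force: [1.9, -6.5, -3.5]
grip_width: 10.9
grip_force: 34.9
t 11.7 pos [489.6  41.4 102.9] yaw 1.794 F [ 1.9 -6.5 -3.5] w 10.9 gf 34.9
turn units 0.03 shift units (after turn) [-0.05  0.04 -0.05]
-130 163 slope 0.0
-30 189 slope -0.01
70 309 slope -0.55
```

View pics/s2.png

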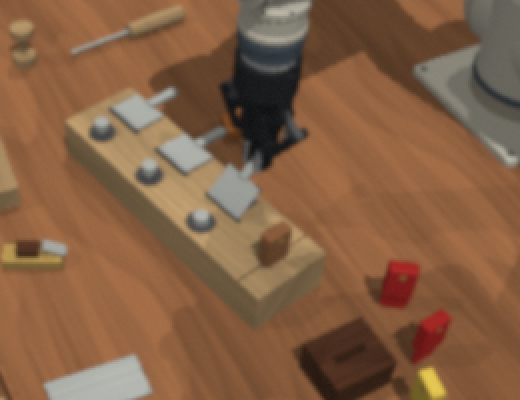

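The tongue is held, cover 3 is up, the other two are flat, and the gauge is still home. I'll check the angle with a tighter fit.

```bash
python3 - <<'E'
from h import *
for n in('scene','top'):
    im,d,m=cap(n); P=cloud(m,d); t=P[...,:2]-o; X,Y=t@ex,t@ey
    k=(d>0)&(abs(Y-70)<22)&(X>-40)&(X<-3)&(P[...,2]>66)&(P[...,2]<110)
    x,z=X[k],P[...,2][k]
    for a in range(-40,0,5):
        b=(x>=a)&(x<a+5)
        if b.sum(): print(n,a,b.sum(),np.percentile(z[b],[5,50,95]).round(1),np.degrees(np.arctan2(np.median(z[b])-65,-x[b].mean())).round(0))
E
```

```text
scene -40 14 [ 94.5 101.7 106.1] 44.0
scene -35 37 [ 89.   95.6 102. ] 44.0
scene -30 47 [86.  90.5 97.4] 43.0
scene -25 45 [81.7 84.9 89.5] 41.0
scene -20 38 [76.9 81.6 85.9] 44.0
scene -15 42 [73.6 76.7 82.1] 43.0
scene -10 43 [68.  73.3 77.6] 48.0
scene -5 19 [66.7 69.6 74.1] 49.0
top -10 3 [70.6 72.3 73.2] 49.0
top -5 2 [68.2 69.3 70.3] 46.0
```

Cover 3 is at about 44° (0.76 rad), steady and held. Handing in.

```bash
python3 -c "
from cell import env
print(env.finish_job())"
```

```text
the job is handed in; nothing more can be done
None
```

The job is handed in (no verdict was returned): the gauge is home in the gap, bolt 3 was the loose one and sank 7 mm, and its cover is held at about 44° with the other two covers shut.

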